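# Close the bench gauge on two pump spacers

### The arm

A 6-joint arm with a two-finger parallel gripper is mounted at the origin on a cart in front of the work surface, level with it; the furniture and walls round the work are solid. World frame = base frame: x ahead of the robot, y to its left, z up, the work surface at z = 0. Lengths are in mm, angles in rad, forces in N, time in s.
With the tool pointing down it reaches from about 350 to 925 mm from the base axis. Payload 6.4 kg.
Tool frame: the origin (TCP) lies at the centre of the arm's flange, where the gripper is bolted on; the fingertips stand bot.tcp_to_tips ahead of it and the grasp point (between the pads) lies 155 mm ahead of it (bot.tcp_to_tips is the distance from the TCP to the fingertips, in mm); z points along the fingers, y is the line along which they close (so a half turn about z gives the same grasp; the last joint's range is limited). The gripper opens to 85 mm and grips with 20 to 120 N. Pads are 22 mm wide; open, the fingers measure 114 mm over their backs; the gripper's body (76 mm by 85 mm) begins 54 mm behind the grasp point. The pads swing forward as they close: fully open they stand 13 mm farther back than shut.
Start: joints at [-0.174, 0.245, 1.558, -0, 1.339, -0.174], TCP at [650.012, 0.004, 404.69] pointing down, gripper open.
Joint ranges: [-3.13, 3.13], [-1.02, 2.26], [0.13, 2.54], [-0.95, 4.09], [0.21, 2.88], [-2.74, 2.74]. Speed limits (rad/s): [2.57, 2.57, 3.14, 3.14, 3.14, 3.14].

### API

Orientations are given as a unit quaternion [x, y, z, w].
In Python, from cell import sensors, imaging, workorder, bot gives the robot as it stands. The module is installed in compiled form; this text tells all that it offers.
- The arm moves only by the shell command python3 -m creep 'ROWS' [FORCE]. ROWS is JSON, one flat list of numbers, 5 for each row, row after row: the shift along the tool's x, y, z as a fraction of full scale, then the turn about the tool's z as a fraction of full scale, then the opening, from -1 (shut) to 1 (fully open). A call has 1 to 5 rows; each row is the pose to reach, as a shift and turn from the pose commanded when the call began, along the tool's axes at that moment; what a row does not reach only later rows make up. Full scale, the value 1, is 500 mm for a shift and 0.5 rad for a turn. A row lasts 1/8 s, in which the tool goes at most 62.5 mm and 10.7 degrees, less where a joint would pass 70% of its speed; a pose out of reach is approached as far as the arm can. A call with a number of a shift or a turn outside -1 to 1 is refused whole. A call with a gripper value outside its range is refused whole. The fingers move at their own pace and stop on an object; FORCE is the grip in N (left out, the last holds). Time passes only in rows, so rows that repeat a pose let the fingers close. It gives the time, the measured TCP pose, the force, the opening and the grip force at its end, in the units of the state.
- sensors.observe(): the state, without advancing time (a new reading comes with each control period).
- imaging.get_image(name): name is "scene" or "side" or "wrist"; returns a dict with "color" (420x560x3 uint8, blue, green, red), "z_map" (420x560 float32, mm along the optical axis (not along the pixel's ray), 0 where there is no reading), "fx", "fy", "cx", "cy" (pixels), "dist_coeffs" ([k1, k2, p1, p2, k3] as OpenCV has them; the pictures are not rectified), "view" (4x4, takes a point from world to camera coordinates); the wrist camera has in their place "mount" (4x4, takes a point from camera to tool coordinates, whose origin is the TCP and whose axes are the flange's). Camera axes: x right, y up, looking along -z (the intrinsics and any distortion apply to the point x, -y, -z); pixel columns grow to the right and rows downward; lengths in mm; the calibration is good to about 2 mm. A picture is of the moment at which its call begins: read the wrist's pose just before it.
- workorder.sign_off(): hands the job in; it is judged then, once.
The state is a dict: "clock": time; "q": joint angles; "qvel": joint speeds; "joint_torque": joint torques, N m; "position": TCP position; "ee_rot": TCP orientation; "wrist_force": force on the tool from outside, world axes, zero at the start; "moment": the same for the moment, N m; "width": opening from 0.0 (shut) to 1.0 (fully open); "gripper_force": force on a finger pad.
Only numpy, scipy, OpenCV 4.12 (cv2) and the standard library are available. Lean on these libraries where they do the work, as an engineer would, in place of code of your own. Each camera call takes 0.05 s, during which the arm holds its last target. There are 200 camera calls.

### The job

Measure the two pump spacers as one stack: set the brass spacer down on the gauge bed between the steel spacer and the open sliding jaw, lengthwise and in line with the steel one along the middle of the bed, and let go of it. Then slide the jaw shut (the fin on top is its handle) so that it butts the spacers flush against each other and against the fixed jaw, and keep pressing until the tell-tale pin behind the jaw shows its green ring but no red; let go and leave the gauge closed on the stack like that. Never drive the sprung face to its stop, and do not knock the small pot, the bottle or the timer about.

Things in the scene. Friction and masses are not known exactly. Their poses are not given: they have to be found in the camera images.
- gauge: bench length gauge, fixed: an aluminium bed 84 mm wide (x) and 300 mm long (y), its top 20 mm above the bench, with a dark fixed jaw at its +y end and a blue sliding jaw on the rest. Origin: under the bed's middle line, on the bench; its y axis runs along the bed towards the fixed jaw. Its yaw differs from run to run
- anvil (a point): foot of the steel face of the fixed jaw: the middle line of the bed, on the bed's surface (z = 20 mm over the bench); axes as the gauge. The fixed jaw stands from here 30 mm towards +y; it is 60 mm wide, 46 mm high above the bed. The spacers go on the -y side
- jaw (a joint): opening of the sliding jaw in m: distance from the fixed face to the sprung face when that is not pressed in; 0 = shut, 0.19 = fully open. The jaw moves towards +y of the gauge as it shuts. It is stiff (brake of about 11 N) and stays where it is left. It is 68 mm wide, its body 45 mm high above the bed and 44 mm long, with its steel sprung face 8 mm in front of that
- jaw_grip (a point): middle of the black ribbed fin on top of the sliding jaw, by which it is moved: fin 40 mm wide across the bed, 16 mm thick along the bed; it stands from 45 to 82 mm above the bed and this point is 66 mm above the bed, 30 mm behind the sprung face; axes as the gauge
- probe (a joint): how far the sprung steel face of the sliding jaw is pressed back into it, in m: 0 = free, 0.008 = at its stop. It yields at about 3 N, then by 1 mm per N. The pin at the back of the jaw comes out by the same amount: green shows between about 2 and 6 mm, red beyond 6 mm
- steel_spacer: loose bright steel milled spacer, about 60 mm long (y; its exact length is what the gauge is for), 40 mm wide (x), 32 mm high at its ends, with a 26 mm long rib across its middle up to 38 mm. It starts on the gauge bed near the fixed jaw, a little askew and with a gap. Origin: centre of its underside
- brass_spacer: loose brass milled spacer, shape as the steel one, about 65 mm long (y), 40 mm wide (x), 32 mm high at its ends, 38 mm at the rib; 0.17 to 0.33 kg. It starts on the bench to the left or right of the gauge. Origin: centre of its underside; grasp it across its 40 mm width at the middle
- powder_pot: bystander: small white screw-top pot with an orange band on the other side of the gauge, 40 mm across, 47 mm high. Origin: centre of its underside
- blue_bottle: bystander: white square sample bottle with a light blue label, 69 x 81 mm, 143 mm high, behind the gauge at the left. Origin: centre of its underside
- bench_timer: bystander: white round minute timer with dark dial, 64 mm across, 39 mm high, behind the gauge at the right. Origin: centre of its underside
Not all that is in view belongs to the job. Several things have the shape of the brass_spacer; the one meant has the colours described above.

How it is judged (in metres and radians):
On the way:
1. the brass spacer stands on the bed in line with the steel one, between it and the still free sliding jaw, and the gripper has let go of it (z of brass_spacer in the frame of anvil between -0.003 and 0.004 m and x of brass_spacer in the frame of anvil between -0.01 and 0.01 m and angle between brass_spacer's own z axis and vertical below 0.06 rad and y of brass_spacer in the frame of anvil between -0.17 and -0.09 m and angle between the y axis of brass_spacer and the y axis of gauge, either way round below 0.15 rad and linear speed of brass_spacer below 0.01 m/s and contact force between the fingers and brass_spacer below 0.2 N and value of joint jaw above 0.14 m and value of joint probe below 0.0015 m), for 0.2 s.
At the end, for the whole second after the job is handed in: Both spacers upright on the bed, within 10 mm of its middle line, square (0.04 rad), the steel one flush with the fixed jaw (2 mm), the brass one flush with the steel one (3 mm), pressed together (over 2 N); sprung face pressed in 1.5 to 6.5 mm (green, no red); all at rest, let go (z of steel_spacer in the frame of anvil between -0.003 and 0.004 m and x of steel_spacer in the frame of anvil between -0.01 and 0.01 m and angle between each of steel_spacer, brass_spacer's own z axis and vertical below 0.06 rad and z of brass_spacer in the frame of anvil between -0.003 and 0.004 m and x of brass_spacer in the frame of anvil between -0.01 and 0.01 m and y of steel_spacer in the frame of anvil between -0.0326 and -0.0286 m and y of brass_spacer in the frame of anvil between -0.09645 and -0.09045 m and angle between the y axis of each of steel_spacer, brass_spacer and the y axis of gauge, either way round below 0.04 rad and value of joint probe between 0.0015 and 0.0065 m and contact force between steel_spacer and brass_spacer above 2 N and linear speed of each of steel_spacer, brass_spacer below 0.01 m/s and velocity of joint jaw between -0.002 and 0.002 m/s); the robot touches nothing.
It fails at once if the sprung face is driven to its stop (value of joint probe above 0.0076 m).
It fails at once if the small pot is knocked away (more than 20 mm) or tipped (distance of powder_pot from where it was at the start of the episode above 0.02 m or angle between powder_pot's own z axis and vertical above 0.3 rad).
It fails at once if the bottle is knocked away (more than 20 mm) or tipped (distance of blue_bottle from where it was at the start of the episode above 0.02 m or angle between blue_bottle's own z axis and vertical above 0.3 rad).
It fails at once if the timer is knocked away (more than 20 mm) or tipped (distance of bench_timer from where it was at the start of the episode above 0.02 m or angle between bench_timer's own z axis and vertical above 0.3 rad).
It also fails if it takes over 64 s, if anything falls off the work surface, if the arm or the gripper's body presses on something with over 40 N, if the wrist force passes 120 N, or if a joint passes its speed limit or range.

## Working session

There is one attempt and no reset: what is moved stays moved. The work goes in short steps, Python scripts to look and compute and a shell command to move; the robot and the scene stay as the last step left them, time stands still between calls to the robot, and variables do not carry over. Pictures are saved under pics/ and viewed, at most 10 in all, crops included, and the job is handed in when it is done.

```bash
mkdir -p pics; cat > h.py <<'E'
import numpy as np, cv2
from scipy.spatial.transform import Rotation as R
from cell import sensors, imaging, workorder, bot
def get(name):
    s=sensors.observe(); im=imaging.get_image(name)
    K=np.array([[im['fx'],0,im['cx']],[0,im['fy'],im['cy']],[0,0,1]]); d=np.array(im['dist_coeffs'],float)
    if name=='wrist':
        T=np.eye(4);T[:3,:3]=R.from_quat(s['ee_rot']).as_matrix();T[:3,3]=s['position'];C=T@np.array(im['mount'])
    else: C=np.linalg.inv(np.array(im['view']))
    return dict(c=im['color'],z=im['z_map'],K=K,d=d,C=C,s=s)
def rays(g,px):
    p=cv2.undistortPoints(np.array(px,float).reshape(-1,1,2),g['K'],g['d'])[:,0]
    return np.c_[p[:,0],-p[:,1],-np.ones(len(p))]@g['C'][:3,:3].T
def plane(g,px,h):
    r=rays(g,px);o=g['C'][:3,3];return o+r*((h-o[2])/r[:,2])[:,None]
def cloud(g):
    h,w=g['z'].shape;u,v=np.meshgrid(np.arange(w),np.arange(h))
    P=rays(g,np.c_[u.ravel(),v.ravel()])*g['z'].ravel()[:,None]+g['C'][:3,3]
    P[g['z'].ravel()<=0]=np.nan
    return P.reshape(h,w,3)
E
python3 - <<'E'
from h import *
a=get('scene');b=get('wrist');c=get('side')
cv2.imwrite('pics/1.png',cv2.resize(np.vstack([np.hstack([a['c'],b['c']]),np.hstack([c['c'],0*c['c']])]),(800,600)))
cv2.imwrite('pics/scene.png',a['c']);cv2.imwrite('pics/w.png',b['c'])
s=b['s'];print(s, bot.tcp_to_tips)
for g in (a,b,c): print(g['C'].round(3),g['K'][0,0],g['d'])
E
```

```text
{'clock': 0.05, 'q': array([-1.74112533e-01,  2.45820695e-01,  1.55899849e+00, -3.05097981e-06,
        1.33871543e+00, -1.74117395e-01]), 'qvel': array([ 0.00072954,  0.00011233, -0.00065709,  0.0010754 , -0.00144539,
       -0.00049705]), 'joint_torque': array([-4.11402034e-04, -4.31004059e+01, -3.27425301e+01, -1.70030480e-04,
        2.88811374e-03, -1.05219803e-05]), 'position': array([6.49777018e+02, 3.67417297e-02, 4.03584111e+02]), 'ee_rot': array([ 7.07104480e-01,  7.07108416e-01, -5.58478849e-04, -7.94295199e-04]), 'wrist_force': array([-0.752824  ,  0.40068203,  0.49381583]), 'moment': array([ 0.00090352,  0.0461499 , -0.01559154]), 'gripper_force': 0.0, 'width': 0.9974261658643792} 173.4
[[ 8.73000e-01  2.15000e-01 -4.39000e-01  1.86670e+01]
 [-4.88000e-01  3.51000e-01 -7.99000e-01 -9.44905e+02]
 [-1.70000e-02  9.11000e-01  4.11000e-01  6.12032e+02]
 [ 0.00000e+00  0.00000e+00  0.00000e+00  1.00000e+00]] 461.02184570679105 [0.01627053 0.         0.         0.         0.        ]
[[ 1.00000e+00  0.00000e+00  2.00000e-03  6.48899e+02]
 [-1.00000e-03  9.65000e-01  2.61000e-01  6.62740e+01]
 [-2.00000e-03 -2.61000e-01  9.65000e-01  3.72954e+02]
 [ 0.00000e+00  0.00000e+00  0.00000e+00  1.00000e+00]] 362.31143970717375 [-0.09223415  0.          0.          0.          0.        ]
[[-9.990000e-01  4.000000e-03 -4.500000e-02  5.115390e+02]
 [-4.300000e-02 -3.800000e-01  9.240000e-01  1.140372e+03]
 [-1.300000e-02  9.250000e-01  3.790000e-01  5.443340e+02]
 [ 0.000000e+00  0.000000e+00  0.000000e+00  1.000000e+00]] 403.5972686544155 [-0.03660465  0.          0.          0.          0.        ]
```

View pics/1.png

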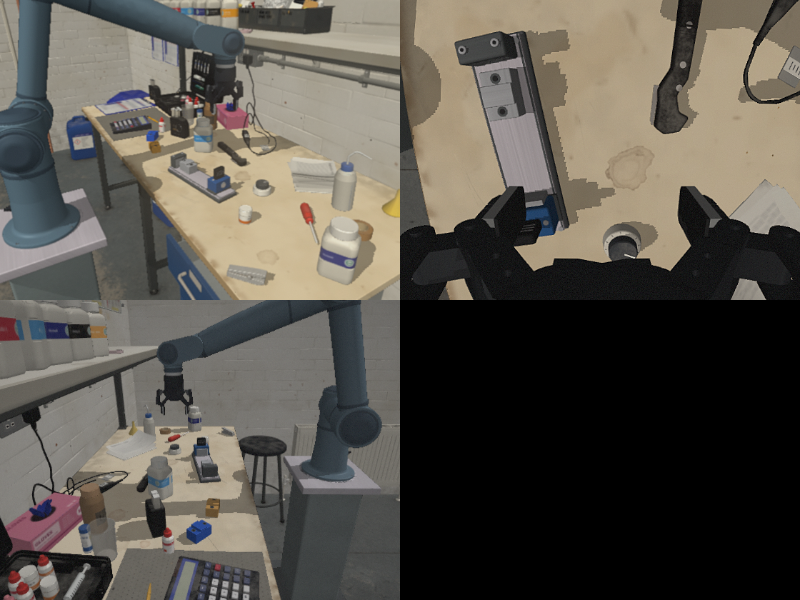

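The scene view (top left) shows the gauge at (200,180), the pot at (245,212) and the timer at (262,187). In the side view (bottom left), a brass block is at (212,508), i.e. side pixel (297,291), and a blue one of the same shape is at (198,530), i.e. (277,322). A grey tool lies at scene (247,273). Brass candidates are the (297,291) block, the blue block (277,322) and the brown items on the shelf side. I'll check this in a close crop and measure.

```bash
python3 - <<'E'
from h import *
a=get('scene');c=get('side')
cs=c['c'][270:350,230:340];ca=a['c'][160:340,180:400]
cv2.imwrite('pics/2.png',np.hstack([cv2.resize(cs,(550,400),interpolation=cv2.INTER_CUBIC)[:, :300+100],cv2.resize(ca,(400,400))]))
P=cloud(c)
hsv=cv2.cvtColor(c['c'],cv2.COLOR_BGR2HSV)
m=((hsv[...,0]>10)&(hsv[...,0]<28)&(hsv[...,1]>110)).astype(np.uint8)
m[:270]=0;m[310:]=0;m[:,:270]=0;m[:,325:]=0
Q=P[(m>0)&(P[...,2]>5)];print(len(Q),np.nanmedian(Q,0),np.nanpercentile(Q,[2,98],0))
top=Q[Q[:,2]>26];print(len(top),top.mean(0),cv2.minAreaRect(top[:,:2].astype(np.float32)))
# gauge from wrist
g=get('wrist');W=cloud(g)
for n,lo,hi in (('fixedjaw',60,72),('bed',15,24),('spacer',53,62)):
    k=(W[...,2]>lo)&(W[...,2]<hi);k[280:]=False;k[:,250:]=False
    q=W[k]; r=cv2.minAreaRect(q[:,:2].astype(np.float32));print(n,len(q),q.mean(0).round(1),r)
S=cloud(a)
for n,box in (('pot',(285,315,330,356)),):
    q=S[box[0]:box[1],box[2]:box[3]].reshape(-1,3);q=q[q[:,2]>20];print(n,q.mean(0))
E
```

```text
399 [498.34350198 352.19825252  31.89652984] [[477.13561278 302.58234503   5.70524988]
 [519.09460183 361.82072743  39.99115064]]
255 [497.07804518 338.62427798  34.91697722] ((496.7752380371094, 331.0621337890625), (62.886924743652344, 39.06272888183594), 82.07386779785156)
fixedjaw 2469 [509.1 101.6  66.1] ((512.1504516601562, 76.68571472167969), (60.43010711669922, 80.62269592285156), 10.551462173461914)
bed 9924 [531.8 -10.4  20.1] ((523.8355102539062, 2.2815170288085938), (76.9140625, 236.22412109375), 10.124809265136719)
spacer 1873 [522.   52.2  57.3] ((522.7518920898438, 9.127792358398438), (57.74892807006836, 216.3201904296875), 8.488170623779297)
pot [ 528.00012863 -303.98806967   38.82146065]
```

View pics/2.png

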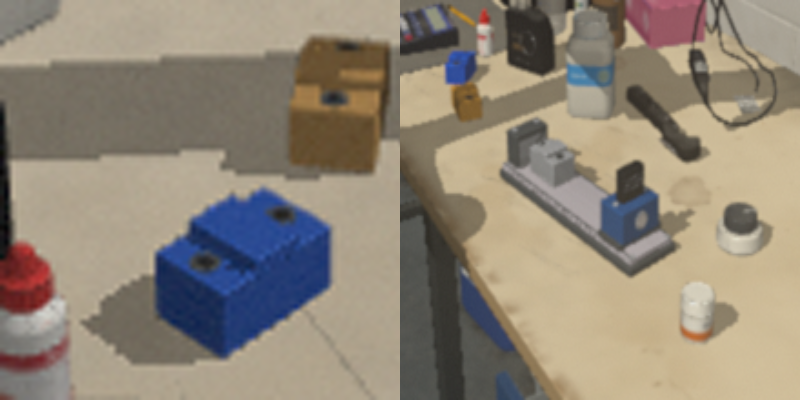

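The crop confirms it: the brass block at side pixel (297,291), at about (497,331) mm, is the target. The blue one is a decoy. I'll move the wrist camera over it.

```bash
python3 -m creep '[0.5,-0.306,0,0,1, 0.5,-0.306,0,0,1, 0.5,-0.306,0,0,1, 0.5,-0.306,0,0,1, 0.5,-0.306,0,0,1]' 40; python3 -m creep '[0,0,0,0.28,1, 0,0,0,0.28,1]'
cat > br.py <<'E'
from h import *
import sys
g=get('wrist');W=cloud(g);hsv=cv2.cvtColor(g['c'],cv2.COLOR_BGR2HSV)
m=(hsv[...,0]>8)&(hsv[...,0]<28)&(hsv[...,1]>100)&(W[...,2]>26)&(W[...,2]<45)
n,l,st,ce=cv2.connectedComponentsWithStats(m.astype(np.uint8));i=1+st[1:,4].argmax();m=l==i
q=W[m];r=cv2.minAreaRect(q[:,:2].astype(np.float32));print(len(q),q.mean(0),r)
for h,lo,hi in((38,35,45),):
    v,u=np.nonzero(m&(W[...,2]>lo));p=plane(g,np.c_[u,v],h);print('rib',cv2.minAreaRect(p[:,:2].astype(np.float32)))
s=g['s'];print(s['position'],R.from_quat(s['ee_rot']).as_matrix().round(4))
cv2.imwrite('pics/%s.png'%sys.argv[1],g['c'])
E
python3 br.py 3
```

```text
clock: 0.92
position: [495.3, 251.9, 404.8]
ee_rot: [0.707, 0.708, 0.0, -0.0]
wrist_force: [0.5, -0.0, -0.3]
width: 0.999
gripper_force: 0.0
clock: 1.18
position: [496.7, 250.4, 404.7]
ee_rot: [0.754, 0.657, 0.0, 0.0]
wrist_force: [0.4, -1.1, 0.4]
width: 0.999
gripper_force: 0.0
2837 [496.6731954  326.50033009  34.85635901] ((496.7486572265625, 326.033203125), (63.59642791748047, 39.88001251220703), 82.05902099609375)
rib ((496.8133850097656, 326.2926025390625), (25.372257232666016, 39.68107604980469), 81.97663879394531)
[496.69173211 250.41237401 404.72434083] [[ 1.370e-01  9.906e-01  1.000e-04]
 [ 9.906e-01 -1.370e-01 -0.000e+00]
 [-0.000e+00  1.000e-04 -1.000e+00]]
```

View pics/3.png

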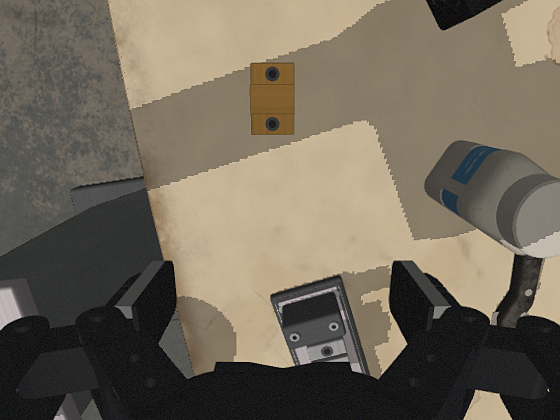

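```bash
python3 -m creep '[0.15,-0.02,0,0,1, 0.15,-0.02,0.12,0,1, 0.15,-0.02,0.24,0,1, 0.15,-0.02,0.28,0,1, 0.15,-0.02,0.28,0,1]'; python3 br.py 4
```

```text
clock: 1.85
position: [497.9, 325.1, 264.1]
ee_rot: [0.755, 0.656, -0.001, -0.0]
wrist_force: [0.4, -0.2, 0.4]
width: 1.003
gripper_force: 0.0
6440 [497.16852675 329.30119293  34.9184583 ] ((496.7547912597656, 326.41180419921875), (64.26165771484375, 39.698753356933594), 81.95051574707031)
rib ((496.9184875488281, 326.7104797363281), (26.303686141967773, 39.48249816894531), 81.04753875732422)
[497.8917171  325.10301813 264.14371473] [[ 1.398e-01  9.902e-01 -1.800e-03]
 [ 9.902e-01 -1.398e-01 -7.000e-04]
 [-1.000e-03 -1.700e-03 -1.000e+00]]
```

```bash
python3 -m creep '[0.003,0.001,0.1,0,1, 0.003,0.001,0.165,0,1, 0.003,0.001,0.165,0,1, 0.003,0.001,0.165,0,-1, 0.003,0.001,0.165,0,-1]' 40;  python3 -m creep '[0,0,0,0,-1, 0,0,0,0,-1, 0,0,0,0,-1, 0,0,0,0,-1]' 40
```

```text
clock: 2.52
position: [499.5, 327.5, 185.0]
ee_rot: [0.755, 0.656, 0.002, 0.001]
wrist_force: [0.5, -0.3, -0.2]
width: 0.605
gripper_force: 0.0
clock: 3.02
position: [499.2, 327.5, 184.4]
ee_rot: [0.755, 0.656, 0.001, 0.0]
wrist_force: [-1.3, -1.3, 7.0]
width: 0.459
gripper_force: 42.4
```

```bash
python3 -m creep '[0,0,-0.1,0,-1, 0,0,-0.2,0,-1, 0,0,-0.32,0,-1, 0,0,-0.44,0,-1, 0,0,-0.44,0,-1]';  python3 -m creep '[-0.11,0.03,0,-0.1,-1, -0.22,0.06,0,-0.3,-1, -0.33,0.08,0,-0.5,-1, -0.44,0.1,0,-0.63,-1, -0.55,0.13,0,-0.63,-1]'
python3 -c "
from h import *
s=sensors.observe();print(s['position'],R.from_quat(s['ee_rot']).as_matrix().round(4),s['wrist_force'])"
```

```text
clock: 3.65
position: [499.2, 327.6, 409.4]
ee_rot: [0.755, 0.656, 0.006, 0.002]
wrist_force: [0.1, -0.0, -1.7]
width: 0.463
gripper_force: 41.7
clock: 4.28
position: [523.4, 44.1, 400.5]
ee_rot: [0.642, 0.766, -0.001, -0.001]
wrist_force: [1.0, 0.0, -1.6]
width: 0.462
gripper_force: 41.6
[523.41003002  44.12753757 400.48731081] [[-1.748e-01  9.846e-01 -2.500e-03]
 [ 9.846e-01  1.748e-01  4.000e-04]
 [ 8.000e-04 -2.400e-03 -1.000e+00]] [ 0.98273773  0.02678058 -1.64114649]
```

```bash
python3 -m creep '[-0.1,0,0,0,-1, -0.22,0,0,0,-1, -0.22,0,0,0,-1, -0.22,0,0,0,-1]'
cat > ga.py <<'E'
from h import *
import sys
g=get('wrist');W=cloud(g);s=g['s']
print('tcp',s['position'].round(1),R.from_quat(s['ee_rot']).as_matrix().round(4)[:2,:2].tolist())
hsv=cv2.cvtColor(g['c'],cv2.COLOR_BGR2HSV);v=hsv[...,2];sat=hsv[...,1]
ey=np.array([-.175,.9846]);ex=np.array([.9846,.175])
def rep(n,k,h):
    k=cv2.morphologyEx(k.astype(np.uint8),cv2.MORPH_OPEN,np.ones((3,3)));N,l,st,_=cv2.connectedComponentsWithStats(k)
    if N<2: print(n,'none');return
    k=l==1+st[1:,4].argmax();y,x=np.nonzero(k)
    p=plane(g,np.c_[x,y],h)[:,:2];r=cv2.minAreaRect(p.astype(np.float32));b=cv2.boxPoints(r)
    print(n,len(p),np.round(r[0],1),np.round(r[1],1),round(r[2],2),'y',np.percentile(p@ey,[.5,99.5]).round(1),'x',np.percentile(p@ex,[.5,99.5]).round(1))
z=W[...,2];near=(np.abs(W[...,:2]@ex-525)<60)
rep('fixed',near&(z>61)&(z<71)&(W[...,1]>60),66)
rep('bed',near&(z>16)&(z<23.5)&(W[...,1]<150),20)
rep('rib',near&(z>55)&(z<61)&(W[...,1]>20),58)
rep('steel',near&(z>48)&(z<61)&(W[...,1]>20),52)
cv2.imwrite('pics/%s.png'%sys.argv[1],g['c'])
E
python3 ga.py 5
```

```text
clock: 4.78
position: [543.0, -62.6, 400.7]
ee_rot: [0.643, 0.766, -0.0, -0.001]
wrist_force: [-0.8, 0.2, -2.8]
width: 0.459
gripper_force: 41.6
tcp [543.  -62.6 400.7] [[-0.1735, 0.9848], [0.9848, 0.1735]]
fixed none
bed 10909 [522.8   9.1] [ 74.6 178.4] 9.81 y [-171.7    3.3] x [479.7 553.2]
rib 1640 [520.1  46.6] [39.5 26.7] 7.79 y [-58.4 -31.7] x [500.7 539.8]
steel 3484 [520.   47.3] [40.2 60. ] 8.45 y [-73.2 -14.8] x [500.2 540.2]
```

View pics/5.png

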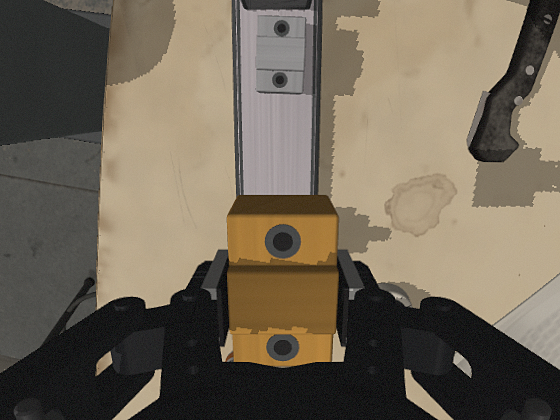

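The brass is held square. The steel spacer is at (280,55), the fixed jaw at the top edge (280,3), and the bed edges are at columns ~235 and ~322. Next I'll measure the bed edge profile and the fixed face accurately.

```bash
python3 - <<'E'
from h import *
g=get('wrist');W=cloud(g);ey=np.array([-.175,.9846]);ex=np.array([.9846,.175])
for r in (110,150,185):
    print(r)
    for c in list(range(228,250,2))+list(range(308,330,2)):
        p=plane(g,[[c,r]],20)[0,:2]; print((c,round(p@ex,1),round(p@ey,1),int(g['c'][r,c].mean()),round(float(W[r,c,2]),0)),end=' ')
    print()
for c in (250,280,310):
    print([(r,round(plane(g,[[c,r]],20)[0,:2]@ey,1),int(g['c'][r,c].mean()),round(float(W[r,c,2]))) for r in range(0,16)])
E
```

```text
110
(228, np.float64(471.0), np.float64(-89.9), 167, -0.0) (230, np.float64(472.9), np.float64(-89.9), 167, 2.0) (232, np.float64(474.8), np.float64(-89.9), 173, 2.0) (234, np.float64(476.7), np.float64(-89.9), 65, 13.0) (236, np.float64(478.6), np.float64(-89.9), 66, 13.0) (238, np.float64(480.5), np.float64(-89.9), 96, 21.0) (240, np.float64(482.4), np.float64(-90.0), 60, 20.0) (242, np.float64(484.3), np.float64(-90.0), 165, 21.0) (244, np.float64(486.1), np.float64(-90.0), 160, 20.0) (246, np.float64(488.0), np.float64(-90.0), 162, 20.0) (248, np.float64(489.9), np.float64(-90.0), 160, 21.0) (308, np.float64(546.4), np.float64(-90.1), 153, 20.0) (310, np.float64(548.3), np.float64(-90.1), 158, 20.0) (312, np.float64(550.2), np.float64(-90.1), 58, 21.0) (314, np.float64(552.0), np.float64(-90.1), 94, 22.0) (316, np.float64(553.9), np.float64(-90.1), 41, 12.0) (318, np.float64(555.8), np.float64(-90.1), 44, 13.0) (320, np.float64(557.7), np.float64(-90.0), 91, 9.0) (322, np.float64(559.6), np.float64(-90.0), 109, -2.0) (324, np.float64(561.5), np.float64(-90.0), 108, 1.0) (326, np.
[... 3351 characters left out ...]
 (10, np.float64(-1.6), 122, 23), (11, np.float64(-2.5), 156, 21), (12, np.float64(-3.3), 152, 22), (13, np.float64(-4.2), 148, 21), (14, np.float64(-5.1), 151, 21), (15, np.float64(-5.9), 153, 19)]
[(0, np.float64(7.0), 28, 54), (1, np.float64(6.1), 25, 51), (2, np.float64(5.3), 29, 45), (3, np.float64(4.4), 30, 41), (4, np.float64(3.6), 39, 38), (5, np.float64(2.7), 54, 32), (6, np.float64(1.9), 49, 25), (7, np.float64(1.0), 98, 21), (8, np.float64(0.1), 123, 19), (9, np.float64(-0.7), 112, 20), (10, np.float64(-1.6), 126, 21), (11, np.float64(-2.4), 165, 19), (12, np.float64(-3.3), 161, 21), (13, np.float64(-4.1), 161, 21), (14, np.float64(-5.0), 160, 20), (15, np.float64(-5.9), 157, 21)]
```

```bash
python3 -m creep '[0.052,-0.013,0.05,-0.01,-1, 0.052,-0.013,0.17,-0.01,-1, 0.052,-0.013,0.28,-0.01,-1, 0.052,-0.013,0.37,-0.01,-1, 0.052,-0.013,0.37,-0.01,-1]'; python3 -m creep '[0,0,0,0,-1, 0,0,0,0,-1]'; python3 - <<'E'
from h import *
g=get('wrist');s=g['s'];ey=np.array([-.175,.9846]);ex=np.array([.9846,.175]);p=s['position'];print(p,p[:2]@ex,p[:2]@ey,s['wrist_force'],R.from_quat(s['ee_rot']).as_matrix()[0,0])
cv2.imwrite('pics/6.png',g['c'])
E
```

```text
clock: 5.5
position: [530.4, -36.4, 213.5]
ee_rot: [0.64, 0.768, -0.002, -0.004]
wrist_force: [-0.4, 1.2, -2.0]
width: 0.457
gripper_force: 41.7
clock: 5.75
position: [533.8, -38.2, 220.0]
ee_rot: [0.64, 0.768, 0.001, 0.002]
wrist_force: [-0.3, -0.3, -2.0]
width: 0.461
gripper_force: 41.7
[533.75191385 -38.18205523 219.9753904 ] 518.8502747110631 -131.00063650430113 [-0.30550518 -0.32708983 -1.99907466] -0.17957698104985254
```

View pics/6.png

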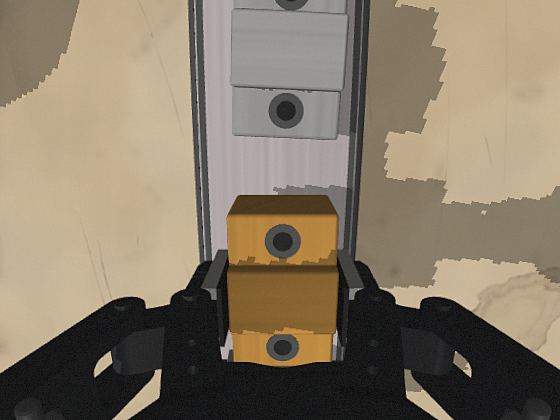

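The brass (283,270) is in line with the steel (287,75) over the bed, with a clear gap between them. I'll lower it.

```bash
python3 -m creep '[0,-0.002,0.014,0,-1, 0,-0.002,0.022,0,-1, 0,-0.002,0.022,0,-1]';python3 -m creep '[0,0,0.004,0,-1, 0,0,0.004,0,-1, 0,0,0.004,0,-1]'; python3 -m creep '[0,0,0.003,0,-1, 0,0,0.003,0,-1, 0,0,0.003,0,-1]'
```

```text
clock: 6.18
position: [531.2, -38.3, 205.6]
ee_rot: [0.641, 0.768, -0.0, -0.001]
wrist_force: [-1.1, -1.2, -2.6]
width: 0.464
gripper_force: 41.7
clock: 6.55
position: [531.7, -38.4, 204.4]
ee_rot: [0.641, 0.768, 0.0, 0.0]
wrist_force: [-0.1, 0.6, 0.0]
width: 0.461
gripper_force: 42.0
clock: 6.92
position: [531.9, -38.5, 204.4]
ee_rot: [0.641, 0.768, -0.0, -0.0]
wrist_force: [-6.9, 0.2, 13.1]
width: 0.463
gripper_force: 43.6
```

Contact made, so I'll release and lift straight up to check.

```bash
python3 -m creep '[0,0,-0.002,0,0.6, 0,0,-0.002,0,0.6, 0,0,-0.002,0,0.6, 0,0,-0.002,0,0.6]';python3 -m creep '[0,0,-0.05,0,0.6, 0,0,-0.15,0,0.6, -0.04,0,-0.26,0,0.6, -0.08,0,-0.36,0,0.6, -0.08,0,-0.36,0,0.6]'; cat > ck.py <<'E'
from h import *
import sys
g=get('wrist');W=cloud(g);s=g['s'];p=s['position'];ey=np.array([-.175,.9846]);ex=np.array([.9846,.175])
print('tcp',p,'ex',p[:2]@ex,'ey',p[:2]@ey,R.from_quat(s['ee_rot']).as_matrix()[0,0],s['wrist_force'])
hsv=cv2.cvtColor(g['c'],cv2.COLOR_BGR2HSV);z=W[...,2];X=W[...,:2]@ex;Y=W[...,:2]@ey
bed=(np.abs(X-517)<45)&(z>48)&(z<62)
br=bed&(hsv[...,1]>100)&(hsv[...,0]>8)&(hsv[...,0]<28)
st=bed&(hsv[...,1]<60)&(hsv[...,2]>110)&(Y>-90)
for n,m in(('brass',br),('steel',st)):
    m=cv2.morphologyEx(m.astype(np.uint8),cv2.MORPH_OPEN,np.ones((3,3)))>0
    q=W[m]
    if len(q)<50: print(n,'none');continue
    a,b=q[:,:2]@ex,q[:,:2]@ey
    print(n,len(q),q[:,2].max().round(1),cv2.minAreaRect(q[:,:2].astype(np.float32))[1:],'ex',np.percentile(a,[1,99]).round(1),'ey',np.percentile(b,[1,99]).round(1))
cv2.imwrite('pics/%s.png'%sys.argv[1],g['c'])
E
python3 ck.py 7
```

```text
clock: 7.42
position: [531.5, -38.3, 203.5]
ee_rot: [0.641, 0.768, -0.0, -0.0]
wrist_force: [-0.5, -0.6, -0.5]
width: 0.801
gripper_force: 0.0
clock: 8.05
position: [539.9, -79.0, 389.1]
ee_rot: [0.641, 0.767, 0.002, 0.005]
wrist_force: [0.2, -0.7, -0.7]
width: 0.795
gripper_force: 0.0
tcp [539.94351126 -79.04605873 389.11116349] ex 517.7953209126104 ey -172.31886389565878 -0.17752433990378333 [ 0.22109666 -0.7460629  -0.69189893]
brass 3234 60.4 ((39.46843719482422, 62.70352554321289), 10.322259902954102) ex [496.5 535.1] ey [-163.6 -101.4]
steel 2834 60.8 ((39.47749328613281, 51.7537841796875), 8.030563354492188) ex [500.3 539.3] ey [-74.1 -24.3]
```

View pics/7.png

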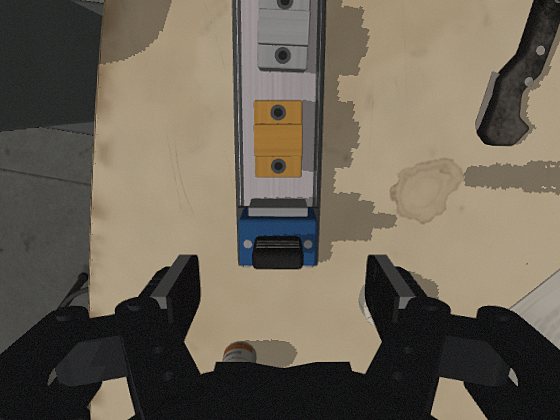

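The brass stands square on the bed at (278,138), clear of the steel (283,45) and of the sliding jaw (steel face (278,208), fin (277,255)). The pot is at (240,352), far from the fin. Next I'll locate the fin.

```bash
cat > fin.py <<'E'
from h import *
def fin():
    g=get('wrist');W=cloud(g);ey=np.array([-.175,.9846]);ex=np.array([.9846,.175]);z=W[...,2];X=W[...,:2]@ex;Y=W[...,:2]@ey
    base=(np.abs(X-517)<45)&(Y<-100)&(Y>-290)
    for n,lo,hi in(('fin',97,106),('jawtop',61,68),('face',50,75)):
        m=base&(z>lo)&(z<hi)
        if n=='face': m&=cv2.cvtColor(g['c'],cv2.COLOR_BGR2HSV)[...,1]<60
        q=W[m]
        if len(q)>20: print(n,len(q),np.median(q[:,2]).round(1),'ex',np.percentile(q[:,:2]@ex,[1,99]).round(1),'ey',np.percentile(q[:,:2]@ey,[1,99]).round(1))
if __name__=='__main__': fin()
E
python3 fin.py
```

```text
fin 1026 102.1 ex [496.6 535.3] ey [-227.3 -212.5]
jawtop 2262 64.5 ex [482.4 549.3] ey [-240.6 -198.7]
face 1209 55.6 ex [487.4 544.7] ey [-241.5 -105.8]
```

```bash
python3 -m creep '[-0.095,-0.004,0,0,0.6, -0.095,-0.004,0.1,0,0.6, -0.095,-0.004,0.2,0,0.6, -0.095,-0.004,0.24,0,0.6, -0.095,-0.004,0.24,0,0.6]'; python3 -m creep '[0,0,0,0,0.6, 0,0,0,0,0.6]'; python3 ck.py 8; python3 fin.py
```

```text
clock: 8.78
position: [543.6, -123.7, 259.6]
ee_rot: [0.641, 0.768, -0.001, -0.004]
wrist_force: [0.3, 0.3, -0.1]
width: 0.799
gripper_force: 0.0
clock: 9.02
position: [545.7, -124.8, 265.0]
ee_rot: [0.641, 0.768, 0.0, 0.001]
wrist_force: [0.2, -0.0, 0.7]
width: 0.801
gripper_force: 0.0
tcp [ 545.67266718 -124.83137647  264.95711836] ex 515.4238172276272 ey -218.40169002862888 -0.17925701939188968 [ 0.2403195  -0.04504147  0.66586911]
brass 10067 60.5 ((39.87445068359375, 62.58685302734375), 10.25316333770752) ex [496.7 535.4] ey [-164.  -102.7]
steel none
fin 4017 102.2 ex [478.5 551.5] ey [-227.5 -207.1]
jawtop 6235 64.5 ex [482.5 548.9] ey [-239.9 -198.8]
face 3527 55.7 ex [486.7 548.9] ey [-223.7 -105.4]
```

```bash
python3 -m creep '[-0.003,0,0.03,0,0.6, -0.003,0,0.042,0,0.6, -0.003,0,0.042,0,-1, -0.003,0,0.042,0,-1, -0.003,0,0.042,0,-1]' 60; python3 -m creep '[0,0,0,0,-1, 0,0,0,0,-1, 0,0,0,0,-1]' 60
```

```text
clock: 9.75
position: [546.3, -125.9, 242.9]
ee_rot: [0.641, 0.768, 0.001, 0.001]
wrist_force: [8.9, 2.8, -5.4]
width: 0.458
gripper_force: 63.1
clock: 10.12
position: [546.3, -125.9, 242.9]
ee_rot: [0.641, 0.768, 0.001, 0.001]
wrist_force: [9.4, 2.1, -5.8]
width: 0.457
gripper_force: 63.1
```

```bash
python3 -m creep '[0.012,0.001,0,0,-1, 0.024,0.001,0,0,-1, 0.036,0.001,0,0,-1, 0.048,0.002,0,0,-1, 0.06,0.002,0,0,-1]'; python3 -m creep '[0.01,0,0,0,-1, 0.02,0,0,0,-1, 0.03,0,0,0,-1, 0.04,0,0,0,-1, 0.04,0,0,0,-1]'; python3 ck.py 9;python3 fin.py
```

```text
clock: 10.75
position: [541.8, -98.2, 242.9]
ee_rot: [0.641, 0.768, -0.001, 0.003]
wrist_force: [7.2, -11.4, -9.8]
width: 0.46
gripper_force: 62.6
clock: 11.38
position: [538.3, -78.2, 243.0]
ee_rot: [0.641, 0.768, -0.0, 0.003]
wrist_force: [6.8, -8.4, -8.2]
width: 0.461
gripper_force: 62.7
tcp [538.28885668 -78.23901608 242.95123891] ex 516.3073804753055 ey -171.2346851480889 -0.17890773173073657 [ 6.75887778 -8.39092    -8.24166287]
brass 12384 60.5 ((39.990421295166016, 64.4879150390625), 9.574033737182617) ex [497.1 535.8] ey [-142.1  -79.5]
steel 2639 54.4 ((39.84569549560547, 14.735913276672363), 10.719198226928711) ex [500.  538.8] ey [-75.6 -61.9]
fin 5802 102.0 ex [486.9 545.2] ey [-180.2 -160.1]
jawtop 5541 64.5 ex [483.1 548.7] ey [-168.7 -151.1]
face 3290 55.9 ex [490.2 541.5] ey [-166.1 -127.5]
```

```bash
python3 -m creep '[0.005,0,0,0,-1, 0.01,0,0,0,-1, 0.015,0,0,0,-1, 0.02,0,0,0,-1, 0.024,0,0,0,-1]'; python3 -m creep '[0.002,0,0,0,-1, 0.004,0,0,0,-1, 0.004,0,0,0,-1]'; python3 -m creep '[0.002,0,0,0,-1, 0.004,0,0,0,-1, 0.004,0,0,0,-1]'; python3 ck.py 10;python3 fin.py
```

```text
clock: 12.1
position: [536.3, -67.0, 242.9]
ee_rot: [0.641, 0.768, -0.001, 0.003]
wrist_force: [9.3, -11.9, -10.4]
width: 0.455
gripper_force: 62.5
clock: 12.48
position: [535.9, -64.9, 242.9]
ee_rot: [0.641, 0.768, -0.001, 0.003]
wrist_force: [9.1, -10.8, -9.2]
width: 0.458
gripper_force: 62.5
clock: 12.85
position: [535.6, -63.0, 242.9]
ee_rot: [0.641, 0.768, -0.001, 0.003]
wrist_force: [8.1, -12.1, -9.9]
width: 0.457
gripper_force: 62.5
tcp [535.59577127 -63.02944355 242.92023248] ex 516.317443766803 ey -155.7880500926315 -0.17889212691081144 [  8.09926253 -12.09788335  -9.90111556]
brass 12362 60.5 ((39.785911560058594, 64.62627410888672), 9.31099796295166) ex [497.2 535.9] ey [-126.9  -64.3]
steel 3253 54.5 ((39.69580841064453, 17.195459365844727), 10.516279220581055) ex [499.9 538.6] ey [-63.2 -46.7]
fin 5788 102.1 ex [487.  545.5] ey [-165.  -144.9]
jawtop 5566 64.5 ex [483.2 548.8] ey [-153.4 -135.9]
face 3268 55.9 ex [490.3 541.6] ey [-150.6 -112.5]
```

```bash
for i in 1; do python3 -m creep '[0.002,0,0,0,-1, 0.002,0,0,0,-1, 0.002,0,0,0,-1]'; python3 -m creep '[0.002,0,0,0,-1, 0.002,0,0,0,-1, 0.002,0,0,0,-1]';  python3 -m creep '[0.002,0,0,0,-1, 0.002,0,0,0,-1, 0.002,0,0,0,-1]'; done | grep -E 'pos|wrist'; python3 ck.py 11;python3 fin.py
```

```text
position: [535.4, -62.2, 242.9]
wrist_force: [8.8, -12.2, -10.6]
position: [535.3, -61.4, 242.9]
wrist_force: [9.2, -14.3, -10.2]
position: [535.1, -60.5, 242.9]
wrist_force: [8.8, -13.4, -11.1]
tcp [535.1222992  -60.50742056 242.93415277] ex 516.2926171954678 ey -153.22200864323156 -0.17886022912576124 [  8.75429393 -13.41563679 -11.14359248]
brass 12272 60.4 ((39.710269927978516, 64.6552505493164), 9.401443481445312) ex [497.2 535.9] ey [-126.9  -64.2]
steel 3398 54.8 ((39.67616271972656, 17.88457679748535), 9.623974800109863) ex [499.9 538.5] ey [-63.2 -45.9]
fin 5756 102.0 ex [487.  545.3] ey [-162.5 -142.5]
jawtop 5548 64.4 ex [483.1 548.7] ey [-151.2 -133.5]
face 2786 55.8 ex [489.9 541.4] ey [-148.5 -112.4]
```

```bash
python3 -m creep '[0.002,0,0,0,-1, 0.004,0,0,0,-1, 0.004,0,0,0,-1, 0.004,0,0,0,-1]'; python3 ck.py 12;python3 fin.py; python3 - <<'E'
from h import *
a=get('scene');w=get('wrist')
C=a['C'];V=np.linalg.inv(C);p=V[:3,:3]@np.array([540,-85,45])+V[:3,3];
q=cv2.projectPoints(np.array([[p[0],-p[1],-p[2]]]),np.zeros(3),np.zeros(3),a['K'],a['d'])[0].ravel();print(q)
u,v=q.astype(int)
cv2.imwrite('pics/13.png',np.hstack([cv2.resize(a['c'][v-30:v+30,u-30:u+30],(400,400),interpolation=cv2.INTER_CUBIC),cv2.resize(w['c'][0:300,130:430],(400,400))]))
E
```

```text
clock: 14.68
position: [534.8, -58.8, 243.0]
ee_rot: [0.641, 0.768, -0.001, 0.004]
wrist_force: [10.3, -16.3, -11.6]
width: 0.456
gripper_force: 62.3
tcp [534.82360286 -58.78680648 242.95038051] ex 516.2996282389757 ey -151.4756201651078 -0.1788370292608945 [ 10.33416196 -16.32961701 -11.57037284]
brass 12210 60.6 ((39.91485595703125, 64.42411041259766), 9.564485549926758) ex [497.2 535.9] ey [-127.   -64.2]
steel 3812 59.8 ((39.54801559448242, 19.570085525512695), 10.719482421875) ex [500.  538.5] ey [-63.1 -44.4]
fin 5750 102.1 ex [486.9 545.3] ey [-161.  -140.8]
jawtop 5547 64.5 ex [483.1 548.8] ey [-149.5 -131.8]
face 2381 55.6 ex [483.  541.5] ey [-147.2 -112.2]
[294.24589603 248.65766185]
```

View pics/13.png

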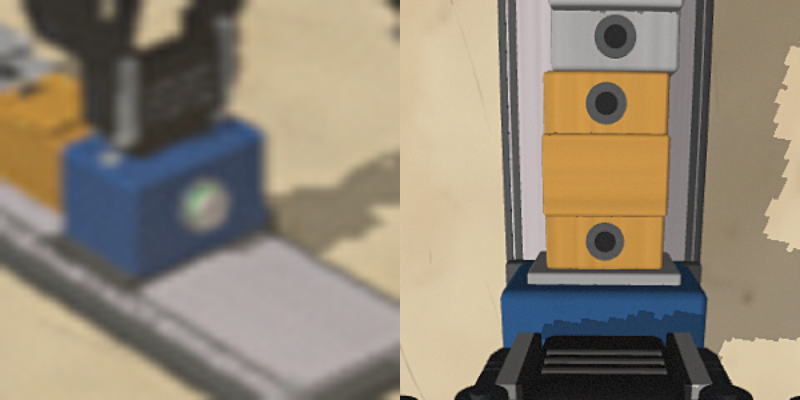

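The stack is butted together. The pin shows a green tint with no red (left crop, 200,195), and the sprung face is pressed in about 4 mm (right crop). I'll release and check.

```bash
python3 -m creep '[0,0,0,0,0.6, 0,0,0,0,0.6, 0,0,0,0,0.6, 0,0,0,0,0.6]'; python3 -m creep '[0,0,-0.06,0,0.6, 0,0,-0.16,0,0.6, -0.05,0,-0.28,0,0.6, -0.12,0,-0.3,0,0.6, -0.12,0,-0.3,0,0.6]'; python3 -m creep '[0,0,0,0,0.6, 0,0,0,0,0.6]';python3 ck.py 14;python3 fin.py; python3 - <<'E'
from h import *
a=get('scene');w=get('wrist')
cv2.imwrite('pics/15.png',np.hstack([cv2.resize(a['c'][218:278,264:324],(400,400),interpolation=cv2.INTER_CUBIC),cv2.resize(w['c'][0:300,130:430],(400,400))]))
E
```

```text
clock: 15.38
position: [533.7, -56.0, 242.8]
ee_rot: [0.641, 0.768, 0.0, 0.0]
wrist_force: [0.1, 0.1, 0.6]
width: 0.798
gripper_force: 0.0
clock: 16.0
position: [544.9, -116.8, 394.8]
ee_rot: [0.642, 0.767, 0.0, 0.002]
wrist_force: [0.6, 1.3, -0.0]
width: 0.8
gripper_force: 0.0
clock: 16.25
position: [544.1, -114.3, 391.4]
ee_rot: [0.64, 0.768, -0.0, -0.001]
wrist_force: [0.4, 0.9, 0.2]
width: 0.797
gripper_force: 0.0
tcp [ 544.14895739 -114.34898517  391.39900838] ex 515.7579910434499 ey -207.81407834447168 -0.17999847209135433 [0.38916858 0.85513834 0.17306295]
brass 3658 61.2 ((39.64256286621094, 64.07232666015625), 9.800536155700684) ex [497.2 535.8] ey [-127.2  -64.4]
steel 383 54.0 ((38.041542053222656, 6.873868465423584), 10.28894329071045) ex [499.8 537.7] ey [-62.5 -56. ]
fin 1262 102.1 ex [496.9 535.5] ey [-161.4 -145.9]
jawtop 3254 64.5 ex [482.7 549.2] ey [-175.5 -132.5]
face 730 56.0 ex [487.4 550.1] ey [-181.7 -113.1]
```

View pics/15.png

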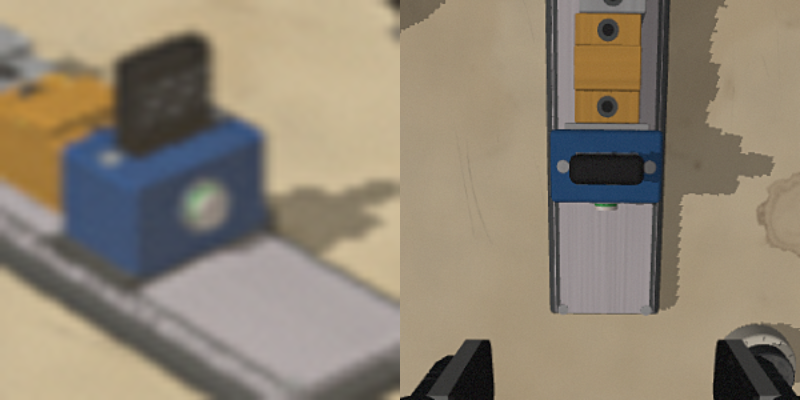

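The pin behind the jaw shows green at (605,206) and no red. The stack is flush, and the jaw held its place after release. Handing in.

```bash
python3 -c "
from cell import workorder
print(workorder.sign_off())"
```

```text
the job is handed in; nothing more can be done
None
```

The job is handed in: the gauge is closed on the steel and brass spacers, which sit flush and square, the tell-tale pin shows green with no red (sprung face in about 3–4 mm by the camera), and the arm is clear; sign-off gave no verdict.

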